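# Rotate the tube blocks through the keyed dock

### The arm

A 7-joint arm with a two-finger parallel gripper is mounted at the origin on a cart in front of the work surface, level with it; the furniture and walls round the work are solid. World frame = base frame: x ahead of the robot, y to its left, z up, the work surface at z = 0. Lengths are in mm, angles in degrees, forces in N, time in s.
With the tool pointing down it reaches from about 400 to 900 mm from the base axis. Payload 5.5 kg.
Tool frame: the origin (TCP) lies at the very end of the fingers, on their centre line; the grasp point (between the pads) lies 19 mm behind it (env.tcp_to_grasp is the z of the grasp point in the tool frame, in mm); z points along the fingers, y is the line along which they close (so a half turn about z gives the same grasp; the last joint's range is limited). The gripper opens to 92 mm and grips with 3 to 60 N. Pads are 19 mm wide; open, the fingers measure 130 mm over their backs; the gripper's body (75 mm by 190 mm) begins 47 mm behind the grasp point.
Start: joints at [-52.128, 28.699, -24.465, 88.831, 12.651, 65.22, -12.049], TCP at [251.767, 599.26, 226.729] pointing down, gripper open.
Joint ranges: [-164.97, 164.97], [-17.58, 116.51], [-87.97, 89.64], [11.32, 138.91], [-80.73, 260.73], [10.89, 115.49], [-147.41, 147.41]. Speed limits (degrees/s): [147.25, 147.25, 180, 180, 180, 180, 180].

### API

Orientations are given as [roll, pitch, yaw] about the fixed x, y, z axes, in that order (R = Rz(yaw) Ry(pitch) Rx(roll)).
In Python, from station import env gives the robot as it stands.
- The arm moves only by the tool move_arm, never from a script. Its argument "increments" is a list of rows, each a list of 7 numbers: the opening, from 0 (shut) to 1 (fully open), then the shift along the world's x, y, z in a scale on which 1.0 is 60 cm, then the turn, a rotation vector about the world's x, y, z in parts of the range, where 1.0 means 180 degrees. A call has exactly 10 rows; each row is the pose to reach, as a shift and turn from the pose commanded when the call began; what a row does not reach only later rows make up. A row lasts 1/8 s, in which the tool goes at most 62.5 mm and 10.7 degrees, less where a joint would pass 70% of its speed; a pose out of reach is approached as far as the arm can. A call with a gripper value outside its range is refused whole. The fingers move at their own pace and stop on an object; "force" is the grip in N (left out, the last holds). Time passes only in rows, so rows that repeat a pose let the fingers close, or fill a call up. It gives the time, the measured TCP pose, the force, the opening and the grip force at its end, in the units of the state.
- env.get_obs(): the state, without advancing time (a new reading comes with each control period).
- env.read_camera(name): name is "side" or "top"; returns a dict with "frame" (384x512x3 uint8, red, green, blue), "fx", "fy", "cx", "cy" (pixels), "extrinsics" (4x4, takes a point from world to camera coordinates). Camera axes: x right, y down, z forward; pixel columns grow to the right and rows downward; lengths in mm; the calibration is good to about 2 mm. A picture is of the moment at which its call begins. There is no depth.
- env.job_done(): hands the job in; it is judged then, once.
The state is a dict: "clock": time; "joints": joint angles; "qvel": joint speeds; "joint_efforts": joint torques, N m; "eef_pos": TCP position; "tcp_rot": TCP orientation; "force": force on the tool from outside, world axes, zero at the start; "torque": the same for the moment, N m; "finger_gap": finger opening in mm; "grasp_force": force on a finger pad.
Only numpy, scipy, OpenCV 4.12 (cv2) and the standard library are available. Lean on these libraries where they do the work, as an engineer would, in place of code of your own. Each camera call takes 0.05 s, during which the arm holds its last target. There are 200 camera calls.

### The job

Change the tube blocks round for the next run: the four-hole block goes from the dock to the middle of the white square tile, the nine-hole block from the tile to the middle of the round cork mat, and the one-hole block from the cork mat into the dock, fully down between the two end pieces with both keys in their slots. The docked block is keyed in and comes out only straight up; the black rubber mat is free for setting a block aside. Keep the blocks upright and leave the petri dish, the timer and the tape where they are.

Things in the scene. Friction and masses are not known exactly. Their poses are not given: they have to be found in the camera images.
- four_hole_block: plain aluminium tube block, 54 mm high, with four 15 mm holes in its top (2 by 2); stands in the dock at the start. Body 48 mm along x (two plain faces to grip) and 50 mm along y; a T-shaped key 32 mm high on each y end (neck 8 mm, head 26 mm wide, 6 mm thick): 90 mm over all along y. Origin: centre of underside, z up. 0.3 kg.
- nine_hole_block: plain aluminium tube block, 46 mm high (the lowest), with nine 8 mm holes in its top (3 by 3); stands on the square tile at the start. Keys and footprint as the four-hole block: 48 mm along x (grip faces), 90 mm along y over both T-shaped keys. Origin: centre of its underside, z up. About 0.3 kg.
- one_hole_block: plain aluminium tube block, 62 mm high (the tallest), with one 32 mm hole in its top; stands on the round mat at the start. Keys and footprint as the four-hole block: 48 mm along x (grip faces), 90 mm along y over both T-shaped keys. Origin: centre of its underside, z up. About 0.3 kg.
- dock: fixed steel base plate 70 (x) x 130 (y) x 4 mm with two grey end pieces, tops 36 mm above the bench, facing across a 58 mm bay, each with a T-slot open at the top. A docked block stands on the plate, its y along the dock's y (either way round), keys in the slots with 5 mm play in x and 4 mm in y each way; it passes only straight up or down. Origin: centre of plate underside, on the bench.
- square_tile: white ceramic tile, fixed, 115 x 115 mm, 6 mm thick, flat top. Origin: centre of its underside, on the bench.
- round_mat: round cork mat, fixed, 124 mm across, 6 mm thick, flat top. Origin: centre of its underside, on the bench.
- rubber_mat: black oblong rubber mat, fixed, 80 mm (x) by 130 mm (y), 4 mm thick, flat top; empty at the start, a free spot to set one block down for a while. Origin: centre of its underside, on the bench.
- petri: petri dish with lid, 60 mm across, 15 mm high, loose bystander. Origin: centre of its underside.
- kitchen_timer: small white bench timer, 64 x 58 x 19 mm, loose bystander. Origin: centre of its underside.
- tape: roll of masking tape lying flat, 104 mm across, 25 mm high, loose bystander. Origin: centre of its underside.
Not all that is in view belongs to the job. Leave any green or red look-alike of the one_hole_block alone.

How it is judged (in metres and radians):
At the end, for the whole second after the job is handed in: All upright and at rest: four-hole block on the square tile, nine-hole block on the round mat, each within 15 mm of the middle; one-hole block on the dock's base plate (within 10 mm of the middle, under 4 mm above its seat, in line within 0.2 rad), keys in the slots (horizontal distance between four_hole_block and square_tile below 0.015 m and horizontal distance between nine_hole_block and round_mat below 0.015 m and horizontal distance between one_hole_block and dock below 0.01 m and z of one_hole_block in the frame of dock below 0.008 m and angle between the y axis of one_hole_block and the y axis of dock, either way round below 0.2 rad and z of four_hole_block in the frame of square_tile below 0.01 m and z of nine_hole_block in the frame of round_mat below 0.01 m and angle between each of four_hole_block, nine_hole_block, one_hole_block's own z axis and vertical below 0.08 rad and linear speed of each of four_hole_block, nine_hole_block, one_hole_block below 0.02 m/s); the robot touches nothing.
It fails at once if a block tipped by more than 0.5 rad (angle between any of four_hole_block, nine_hole_block, one_hole_block's own z axis and vertical above 0.5 rad).
It fails at once if the petri dish, the timer or the tape moved by more than 25 mm (distance of any of petri, kitchen_timer, tape from where it was at the start of the episode above 0.025 m).
It also fails if it takes over 120 s, if anything falls off the work surface, if the arm or the gripper's body presses on something with over 40 N, if the wrist force passes 120 N, or if a joint passes its speed limit or range.

## Working session

There is one attempt and no reset: what is moved stays moved. The work goes in short steps, Python scripts to look and compute and a tool call to move; the robot and the scene stay as the last step left them, time stands still between calls to the robot, and variables do not carry over. Pictures are saved under pics/ and viewed, at most 14 in all, crops included, and the job is handed in when it is done.

Besides the shell and the picture viewer there is one more tool, called after "Emit:" as name([rows], argument=value, ...), one row to a line, values as JSON. move_arm: Moves the arm, as the interface text tells. Its arguments: {"type":"object","properties":{"increments":{"type":"array"},"force":{"type":"number"}},"required":["increments"]}

```bash
mkdir -p pics; ls
python3 - <<'E'
from station import env
import cv2,numpy as np
o=env.get_obs();print({k:np.round(v,2).tolist() for k,v in o.items()},env.tcp_to_grasp)
for n in("top","side"):
    c=env.read_camera(n);cv2.imwrite(f"pics/{n}0.png",c["frame"][:,:,::-1])
    print(n,c["fx"],c["fy"],c["cx"],c["cy"],np.round(c["extrinsics"],3).tolist())
E
```

```text
pics
{'clock': 0.0, 'joints': [-52.13, 28.75, -24.45, 88.89, 12.65, 65.22, -12.05], 'qvel': [-0.09, 0.0, -0.01, -0.01, -0.04, -0.09, 0.05], 'joint_efforts': [0.0, -56.66, -5.82, -27.91, -0.07, 0.03, 0.0], 'eef_pos': [251.55, 598.57, 225.67], 'tcp_rot': [-179.89, -0.0, 157.21], 'force': [0.32, 0.14, -0.37], 'torque': [-0.1, -0.05, 0.02], 'grasp_force': 0.0, 'finger_gap': 91.77} -18.8
top 403.27150801811797 403.27150801811797 253.40403620972162 198.12903341574162 [[0.001, -1.0, 0.002, 202.8], [-0.983, -0.001, -0.181, 586.562], [0.181, -0.002, -0.983, 1122.945], [0.0, 0.0, 0.0, 1.0]]
side 475.96818049947984 475.96818049947984 253.3885720219329 189.86223988541593 [[-0.869, -0.495, -0.022, 584.777], [-0.287, 0.54, -0.791, 88.464], [0.403, -0.681, -0.611, 1489.63], [0.0, 0.0, 0.0, 1.0]]
```

View pics/top0.png

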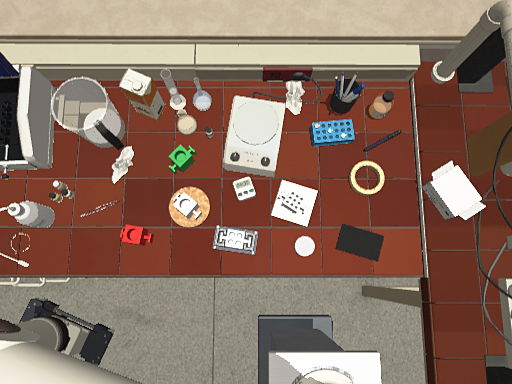

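View pics/side0.png

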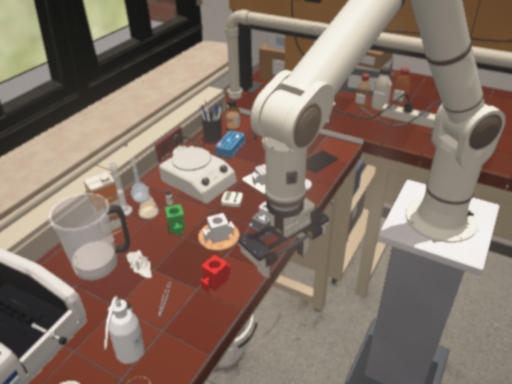

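Top view: aluminium one-hole block on the cork mat at (187,206). Its look-alikes are green at (181,158) and red at (136,235). The four-hole block is in the dock at (236,239), the nine-hole on the tile at (293,202), and the rubber mat at (360,242). I choose the aluminium ones and check them in one close crop.

Run:
```python
import cv2
im=cv2.imread("pics/top0.png")[170:265,160:390]
cv2.imwrite("pics/crop0.png",cv2.resize(im,None,fx=3.47,fy=3.47,interpolation=cv2.INTER_CUBIC))
```

```text
(no output)
```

View pics/crop0.png

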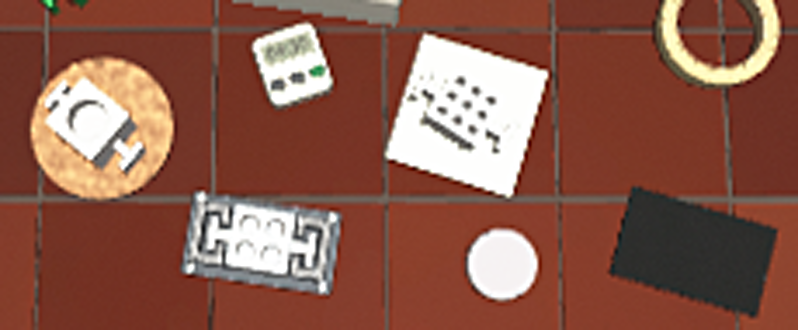

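The crop confirms it: one-hole block on the cork at (187,206), four-hole in the dock, nine-hole on the tile, rubber mat empty. Now the measurements.

```bash
cat > h.py <<'E'
import cv2,numpy as np
def cast(c,uv,z):
    uv=np.atleast_2d(np.asarray(uv,float));E=c["extrinsics"];R,t=E[:3,:3],E[:3,3]
    d=np.c_[(uv[:,0]-c["cx"])/c["fx"],(uv[:,1]-c["cy"])/c["fy"],np.ones(len(uv))]@R
    o=-R.T@t
    return (o+d*((z-o[2])/d[:,2])[:,None])[:,:2]
def up(c,x0,y0,x1,y1,k=6):
    im=c["frame"][y0:y1,x0:x1,::-1].copy()
    return cv2.resize(im,None,fx=k,fy=k,interpolation=cv2.INTER_CUBIC)
def unpix(p,x0,y0,k=6): return (np.asarray(p,float)+.5)/k-.5+[x0,y0]
def rect(c,mask,x0,y0,z,k=6):
    """largest blob -> cast contour on plane z -> min area rect, yaw of long side"""
    cs=cv2.findContours(mask,cv2.RETR_EXTERNAL,cv2.CHAIN_APPROX_NONE)[0]
    b=max(cs,key=cv2.contourArea)
    P=cast(c,unpix(b[:,0],x0,y0,k),z)
    r=cv2.minAreaRect(P.astype(np.float32)); bx=cv2.boxPoints(r)
    e=bx[1]-bx[0] if np.linalg.norm(bx[1]-bx[0])>np.linalg.norm(bx[2]-bx[1]) else bx[2]-bx[1]
    return np.round(r[0],1),np.round(r[1],1),round(float(np.degrees(np.arctan2(e[1],e[0]))%180),1)
E
python3 - <<'E'
from station import env
from h import *
c=env.read_camera("top")
def hsv(im): return cv2.cvtColor(im,cv2.COLOR_BGR2HSV)
B=(160,180,216,235);im=up(c,*B);h=hsv(im)
m=((h[...,1]<150)&(h[...,2]>120)).astype(np.uint8)
print("cork",rect(c,cv2.morphologyEx(m,cv2.MORPH_CLOSE,np.ones((15,15))),*B[:2],6))
B=(265,172,325,232);im=up(c,*B);h=hsv(im)
m=(((h[...,1]<60)&(h[...,2]>160))).astype(np.uint8)
print("tile",rect(c,m,*B[:2],6))
B=(330,215,392,268);im=up(c,*B);m=(im.max(2)<62).astype(np.uint8)
print("rubber",rect(c,m,*B[:2],4))
B=(208,220,264,262);im=up(c,*B);h=hsv(im)
m=(h[...,1]<90).astype(np.uint8)
print("dock z20",rect(c,m,*B[:2],20))
# enlarged crops
a=up(c,165,183,212,230,8);b=up(c,268,176,322,228,8);d=up(c,208,220,264,262,8)
H=420
w=np.zeros((H,800,3),np.uint8)
a=cv2.resize(a,(376,376));w[:376,:376]=a;b=cv2.resize(b,(424,408));w[:408,376:]=b
cv2.imwrite("pics/c1.png",w);cv2.imwrite("pics/c2.png",up(c,208,220,264,262,12))
E
```

```text
cork (array([569.4, 398.8]), array([126.4, 125.2]), 45.1)
tile (array([581.7,  80.2]), array([116.2, 118. ]), 162.4)
rubber (array([ 463.2, -112.4]), array([130. ,  79.7]), 73.5)
dock z20 (array([477.1, 260.7]), array([164.2,  88.2]), 81.2)
```

View pics/c1.png

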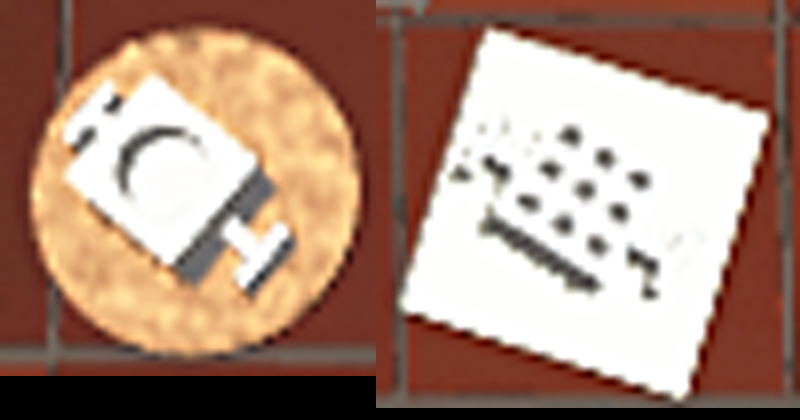

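View pics/c2.png

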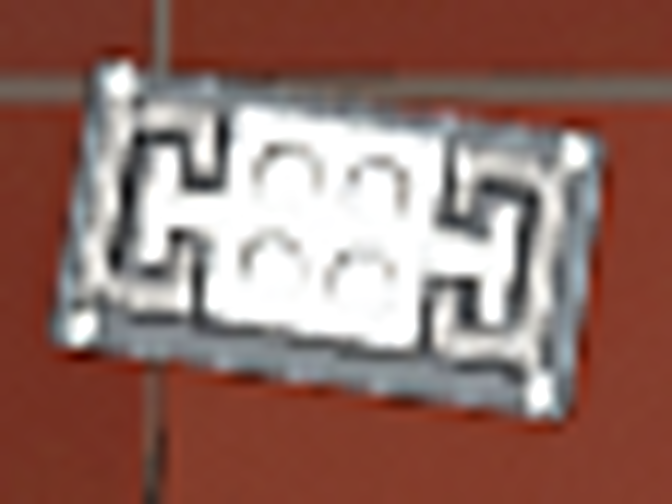

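```bash
cat > p.py <<'E'
from station import env
from h import *
c=env.read_camera("top")
def un(p,k,x0,y0,ox=0): return (np.array(p,float)-[ox,0]+.5)/k-.5+[x0,y0]
def yaw(v): return np.round(np.degrees(np.arctan2(v[1],v[0])),1)
one=cast(c,un([(155,75),(262,165),(175,265),(65,172)],8,165,183),68)
print("one",one.mean(0),"sides",np.linalg.norm(np.diff(one,axis=0),axis=1),[yaw(d) for d in np.diff(one,axis=0)], "hole",cast(c,un([(165,173)],8,165,183),68))
n=cast(c,un([(572,135),(605,157),(639,180),(551,169),(586,189),(620,212),(528,203),(563,224),(598,246)],7.85,268,176,376),52)
print("nine",n.mean(0),yaw(n[2]-n[0]),yaw(n[8]-n[6]),yaw(n[6]-n[0]),yaw(n[8]-n[2]))
f=cast(c,un([(238,105),(445,145),(412,348),(205,305)],12,208,220),58)
print("four",f.mean(0),np.linalg.norm(np.diff(f,axis=0),axis=1),[yaw(d) for d in np.diff(f,axis=0)])
fh=cast(c,un([(288,172),(378,188),(272,266),(360,282)],12,208,220),58);print("4holes",fh.mean(0),yaw(fh[1]-fh[0]),yaw(fh[3]-fh[2]))
for nm,pts,z in(("plate",[(95,60),(606,135),(567,418),(50,347)],4),("screws",[(118,82),(575,152),(540,395),(80,328)],4),("screws36",[(118,82),(575,152),(540,395),(80,328)],36)):
    d=cast(c,un(pts,12,208,220),z);print(nm,d.mean(0),np.linalg.norm(np.diff(d,axis=0),axis=1),[yaw(e) for e in np.diff(d,axis=0)])
o=env.get_obs();print(o["eef_pos"],o["tcp_rot"])
E
python3 p.py
```

```text
one [567.18507148 399.57707137] sides [51.37537721 47.1229388  52.63581136] [np.float64(-129.8), np.float64(140.3), np.float64(50.3)] hole [[565.72714901 399.2569969 ]]
nine [581.69008066  84.49832109] -124.6 -122.1 146.9 147.7
four [468.85626424 256.88335824] [50.37436339 48.70704559 50.13788658] [np.float64(-100.9), np.float64(171.0), np.float64(78.4)]
4holes [468.48593154 256.99493154] -100.0 -100.2
plate [469.89015633 258.18959786] [129.27176344  70.73732582 129.22485983] [np.float64(-98.3), np.float64(172.1), np.float64(82.3)]
screws [470.02494889 258.49595476] [115.64101291  60.79515939 115.20735789] [np.float64(-98.7), np.float64(171.8), np.float64(81.8)]
screws36 [467.46381799 257.09006042] [112.57297459  59.18222057 112.15082475] [np.float64(-98.7), np.float64(171.8), np.float64(81.8)]
[251.65421459 598.84708751 226.04929454] [-1.79929815e+02 -4.73076543e-03  1.57208763e+02]
```

The manual's scale: shifts go in shares of 60 cm and turns go in shares of 180 degrees. Converting my numbers, -51.5 cm is -0.8583, -46.3 cm is -0.7717, -100.6 degrees is -0.5589.

Emit:
move_arm([
  [1,0.055,-0.085,0,0,0,-0.0556],
  [1,0.11,-0.17,0,0,0,-0.1111],
  [1,0.165,-0.2567,0,0,0,-0.1667],
  [1,0.22,-0.3433,0,0,0,-0.2222],
  [1,0.275,-0.4283,0,0,0,-0.2778],
  [1,0.33,-0.515,0,0,0,-0.3333],
  [1,0.385,-0.6,0,0,0,-0.3889],
  [1,0.44,-0.6867,0,0,0,-0.4444],
  [1,0.495,-0.7717,0,0,0,-0.5],
  [1,0.55,-0.8583,0,0,0,-0.5589],
], force=30)

```text
clock: 1.45
eef_pos: [582.6, 82.8, 226.8]
tcp_rot: [180.0, -0.0, 56.3]
force: [0.9, 0.4, 0.5]
finger_gap: 91.5
grasp_force: 0.0
```

To row units: -20.4 cm is -0.34, -19.5 cm is -0.325.

Emit:
move_arm([
  [1,0,0,-0.0667,0,0,0],
  [1,0,0,-0.1333,0,0,0],
  [1,0,0,-0.2,0,0,0],
  [1,0,0,-0.25,0,0,0],
  [1,0,0,-0.2917,0,0,0],
  [1,0,0,-0.325,0,0,0],
  [1,0,0,-0.34,0,0,0],
  [1,0,0,-0.34,0,0,0],
  [0.3,0,0,-0.34,0,0,0],
  [0.3,0,0,-0.34,0,0,0],
], force=30)

```text
clock: 2.7
eef_pos: [582.6, 84.4, 23.7]
tcp_rot: [179.9, -0.1, 56.6]
force: [0.1, -0.0, -0.9]
finger_gap: 76.4
grasp_force: 0.0
```

To row units: 12 cm is 0.2, 9 cm is 0.15.

Emit:
move_arm([
  [0.3,0,0,0,0,0,0],
  [0.3,0,0,0,0,0,0],
  [0.3,0,0,0,0,0,0],
  [0.3,0,0,0,0,0,0],
  [0.3,0,0,0.0167,0,0,0],
  [0.3,0,0,0.05,0,0,0],
  [0.3,0,0,0.1,0,0,0],
  [0.3,0,0,0.15,0,0,0],
  [0.3,0,0,0.2,0,0,0],
  [0.3,0,0,0.2,0,0,0],
])

```text
clock: 3.95
eef_pos: [584.2, 84.6, 146.4]
tcp_rot: [179.7, -0.3, 56.6]
force: [1.4, -0.0, -3.2]
finger_gap: 48.0
grasp_force: 30.0
```

To row units: -19.7 cm is -0.3283, -18.3 cm is -0.305, 17 degrees is 0.0944.

Emit:
move_arm([
  [0.3,-0.0333,-0.055,0,0,0,0.0167],
  [0.3,-0.0667,-0.11,0,0,0,0.0333],
  [0.3,-0.1083,-0.18,0,0,0,0.0556],
  [0.3,-0.15,-0.25,0,0,0,0.0778],
  [0.3,-0.1833,-0.305,0,0,0,0.0889],
  [0.3,-0.1983,-0.3283,0,0,0,0.0944],
  [0.3,-0.1983,-0.3283,-0.05,0,0,0.0944],
  [0.3,-0.1983,-0.3283,-0.1,0,0,0.0944],
  [0.3,-0.1983,-0.3283,-0.15,0,0,0.0944],
  [0.3,-0.1983,-0.3283,-0.1833,0,0,0.0944],
])

```text
clock: 5.2
eef_pos: [461.1, -112.5, 30.7]
tcp_rot: [-179.8, 0.0, 73.6]
force: [0.6, 0.0, -3.4]
finger_gap: 47.6
grasp_force: 30.0
```

To row units: -1.2 cm is -0.02, -1.1 cm is -0.0183.

Emit:
move_arm([
  [0.3,0,0,-0.0067,0,0,0],
  [0.3,0,0,-0.0133,0,0,0],
  [0.3,0,0,-0.0183,0,0,0],
  [0.3,0,0,-0.02,0,0,0],
  [0.3,0,0,-0.02,0,0,0],
  [0.9,0,0,-0.02,0,0,0],
  [0.9,0,0,-0.02,0,0,0],
  [0.9,0,0,-0.02,0,0,0],
  [0.9,0,0,-0.02,0,0,0],
  [0.9,0,0,-0.02,0,0,0],
])

```text
clock: 6.45
eef_pos: [462.8, -112.7, 20.8]
tcp_rot: [180.0, -0.0, 73.6]
force: [0.5, 0.5, -0.5]
finger_gap: 82.7
grasp_force: 0.0
```

To row units: 37 cm is 0.6167, 33 cm is 0.55, 6.4 degrees is 0.0356.

Emit:
move_arm([
  [1,0,0,0.05,0,0,0],
  [1,0,0,0.1167,0,0,0],
  [1,0,0,0.2,0,0,0],
  [1,0,0.0667,0.25,0,0,0.0056],
  [1,0.0017,0.1667,0.25,0,0,0.0111],
  [1,0.0033,0.2667,0.25,0,0,0.0167],
  [1,0.005,0.3667,0.25,0,0,0.0222],
  [1,0.0067,0.4667,0.25,0,0,0.0278],
  [1,0.01,0.55,0.25,0,0,0.0356],
  [1,0.01,0.6167,0.25,0,0,0.0356],
])

```text
clock: 7.7
eef_pos: [468.3, 259.7, 170.7]
tcp_rot: [-180.0, -0.0, 80.1]
force: [0.3, -0.4, 0.4]
finger_gap: 92.0
grasp_force: 0.0
```

To row units: -14.8 cm is -0.2467, -13.5 cm is -0.225.

Emit:
move_arm([
  [1,0,0,-0.05,0,0,0],
  [1,0,0,-0.1083,0,0,0],
  [1,0,0,-0.1667,0,0,0],
  [1,0,0,-0.2,0,0,0],
  [1,0,0,-0.225,0,0,0],
  [1,0,0,-0.2467,0,0,0],
  [1,0,0,-0.2467,0,0,0],
  [0.3,0,0,-0.2467,0,0,0],
  [0.3,0,0,-0.2467,0,0,0],
  [0.3,0,0,-0.2467,0,0,0],
])

```text
clock: 8.95
eef_pos: [469.2, 257.5, 23.3]
tcp_rot: [179.9, -0.0, 80.0]
force: [-0.0, 0.5, -0.6]
finger_gap: 66.5
grasp_force: 0.0
```

To row units: 4 cm is 0.0667, 3 cm is 0.05.

Emit:
move_arm([
  [0.3,0,0,0,0,0,0],
  [0.3,0,0,0,0,0,0],
  [0.3,0,0,0,0,0,0],
  [0.3,0,0,0,0,0,0],
  [0.3,0,0,0,0,0,0],
  [0.3,0,0,0.0083,0,0,0],
  [0.3,0,0,0.0167,0,0,0],
  [0.3,0,0,0.0333,0,0,0],
  [0.3,0,0,0.05,0,0,0],
  [0.3,0,0,0.0667,0,0,0],
])

```text
clock: 10.2
eef_pos: [468.9, 257.4, 63.6]
tcp_rot: [180.0, -0.0, 80.0]
force: [-0.2, -0.8, -2.0]
finger_gap: 47.9
grasp_force: 29.9
```

To row units: -17.7 cm is -0.295, 11.3 cm is 0.1883, -7.6 degrees is -0.0422.

Emit:
move_arm([
  [0.3,0,0,0.05,0,0,0],
  [0.3,0,0,0.1167,0,0,0],
  [0.3,0.0333,-0.0517,0.1333,0,0,-0.0111],
  [0.3,0.075,-0.1183,0.1333,0,0,-0.0222],
  [0.3,0.125,-0.195,0.1333,0,0,-0.0333],
  [0.3,0.1667,-0.2617,0.1333,0,0,-0.0422],
  [0.3,0.1883,-0.295,0.1167,0,0,-0.0422],
  [0.3,0.1883,-0.295,0.0667,0,0,-0.0422],
  [0.3,0.1883,-0.295,0.0167,0,0,-0.0422],
  [0.3,0.1883,-0.295,-0.0333,0,0,-0.0422],
])

```text
clock: 11.45
eef_pos: [581.9, 80.3, 42.5]
tcp_rot: [180.0, -0.0, 72.4]
force: [-0.8, -0.2, -2.9]
finger_gap: 48.0
grasp_force: 29.9
```

To row units: 2 cm is 0.0333, -1.8 cm is -0.03.

Emit:
move_arm([
  [0.3,0,0,-0.0133,0,0,0],
  [0.3,0,0,-0.0217,0,0,0],
  [0.3,0,0,-0.0267,0,0,0],
  [0.3,0,0,-0.03,0,0,0],
  [0.3,0,0,-0.03,0,0,0],
  [0.9,0,0,-0.03,0,0,0],
  [0.9,0,0,-0.03,0,0,0],
  [0.9,0,0,-0.03,0,0,0],
  [0.9,0,0,-0.03,0,0,0],
  [1,0,0,0.0333,0,0,0],
])

```text
clock: 12.7
eef_pos: [578.9, 79.8, 60.3]
tcp_rot: [-179.7, 0.2, 72.4]
force: [-0.4, 0.1, 0.1]
finger_gap: 88.3
grasp_force: 0.0
```

To row units: 31.9 cm is 0.5317, 30 cm is 0.5, -22.2 degrees is -0.1233.

Emit:
move_arm([
  [1,0,0,0.0667,0,0,0],
  [1,0,0,0.1333,0,0,0],
  [1,0,0,0.2,0,0,0],
  [1,0,0.05,0.2167,0,0,-0.0111],
  [1,-0.0033,0.1333,0.2167,0,0,-0.0278],
  [1,-0.0067,0.2333,0.2167,0,0,-0.0556],
  [1,-0.0117,0.3333,0.2167,0,0,-0.0778],
  [1,-0.0167,0.4333,0.2167,0,0,-0.1],
  [1,-0.0217,0.5,0.2167,0,0,-0.1233],
  [1,-0.0267,0.5317,0.2167,0,0,-0.1233],
])

```text
clock: 13.95
eef_pos: [564.2, 402.4, 192.3]
tcp_rot: [-179.9, -0.0, 50.5]
force: [-0.3, -0.4, -0.1]
finger_gap: 91.6
grasp_force: 0.0
```

To row units: -16.4 cm is -0.2733, -15 cm is -0.25.

Emit:
move_arm([
  [1,0,0,-0.05,0,0,0],
  [1,0,0,-0.1083,0,0,0],
  [1,0,0,-0.1667,0,0,0],
  [1,0,0,-0.2167,0,0,0],
  [1,0,0,-0.25,0,0,0],
  [1,0,0,-0.2733,0,0,0],
  [1,0,0,-0.2733,0,0,0],
  [0.3,0,0,-0.2733,0,0,0],
  [0.3,0,0,-0.2733,0,0,0],
  [0.3,0,0,-0.2733,0,0,0],
])

```text
clock: 15.2
eef_pos: [566.2, 399.6, 29.6]
tcp_rot: [180.0, -0.1, 50.2]
force: [0.1, -0.7, -1.1]
finger_gap: 66.8
grasp_force: 0.0
```

To row units: 11 cm is 0.1833, 9 cm is 0.15.

Emit:
move_arm([
  [0.3,0,0,0,0,0,0],
  [0.3,0,0,0,0,0,0],
  [0.3,0,0,0,0,0,0],
  [0.3,0,0,0,0,0,0],
  [0.3,0,0,0,0,0,0],
  [0.3,0,0,0.0083,0,0,0],
  [0.3,0,0,0.0333,0,0,0],
  [0.3,0,0,0.0833,0,0,0],
  [0.3,0,0,0.15,0,0,0],
  [0.3,0,0,0.1833,0,0,0],
])

```text
clock: 16.45
eef_pos: [566.9, 400.4, 142.0]
tcp_rot: [180.0, -0.2, 50.2]
force: [0.5, 0.5, -4.0]
finger_gap: 47.8
grasp_force: 30.0
```

Run:
```python
from station import env
from h import *
c=env.read_camera("top")
cv2.imwrite("pics/t1.png",c["frame"][:,:,::-1])
cv2.imwrite("pics/c3.png",up(c,208,220,264,262,12))
```

```text
(no output)
```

View pics/t1.png

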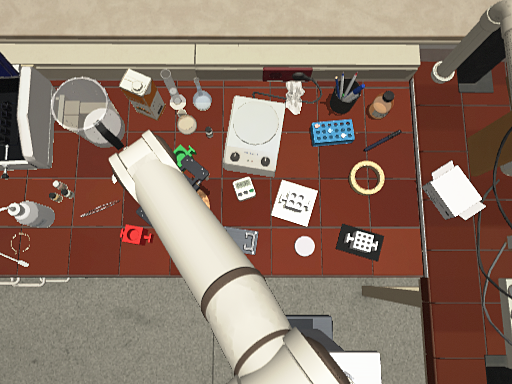

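View pics/c3.png

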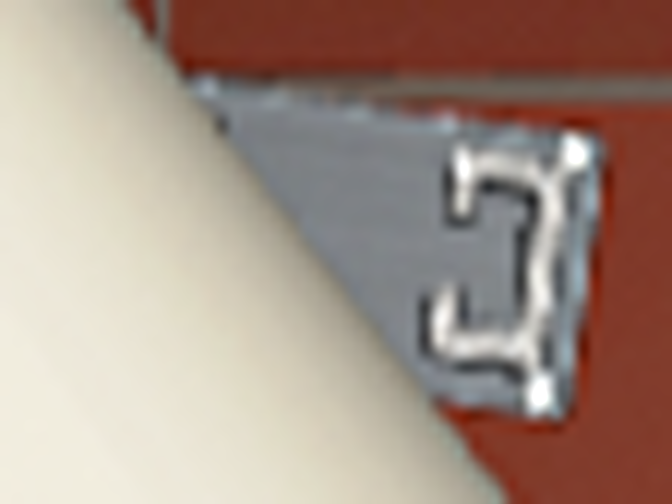

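To row units: -14.2 cm is -0.2367, -9.66 cm is -0.161, 31.8 degrees is 0.1767.

Emit:
move_arm([
  [0.3,-0.0333,-0.05,0,0,0,0.0389],
  [0.3,-0.0667,-0.1,0,0,0,0.0778],
  [0.3,-0.1,-0.15,0,0,0,0.1167],
  [0.3,-0.1333,-0.2,0,0,0,0.1556],
  [0.3,-0.161,-0.2367,0,0,0,0.1767],
  [0.3,-0.161,-0.2367,-0.0333,0,0,0.1767],
  [0.3,-0.161,-0.2367,-0.0667,0,0,0.1767],
  [0.3,-0.161,-0.2367,-0.1,0,0,0.1767],
  [0.3,-0.161,-0.2367,-0.1167,0,0,0.1767],
  [0.3,-0.161,-0.2367,-0.1167,0,0,0.1767],
])

```text
clock: 17.75
eef_pos: [468.3, 256.8, 67.8]
tcp_rot: [-179.9, 0.1, 82.0]
force: [-0.1, 0.4, -3.1]
finger_gap: 47.6
grasp_force: 30.0
```

Run:
```python
from station import env
from h import *
o=env.get_obs();print(np.round(o["eef_pos"],1),np.round(o["force"],1))
c=env.read_camera("top");s=env.read_camera("side")
w=np.zeros((600,800,3),np.uint8)
a=up(c,205,215,268,265,6);b=up(s,230,175,300,270,6)
w[:300,:378]=a;w[:570,380:800]=b
cv2.imwrite("pics/c4.png",w)
```

```text
[468.3 256.8  67.8] [-0.1  0.4 -3.1]
```

View pics/c4.png

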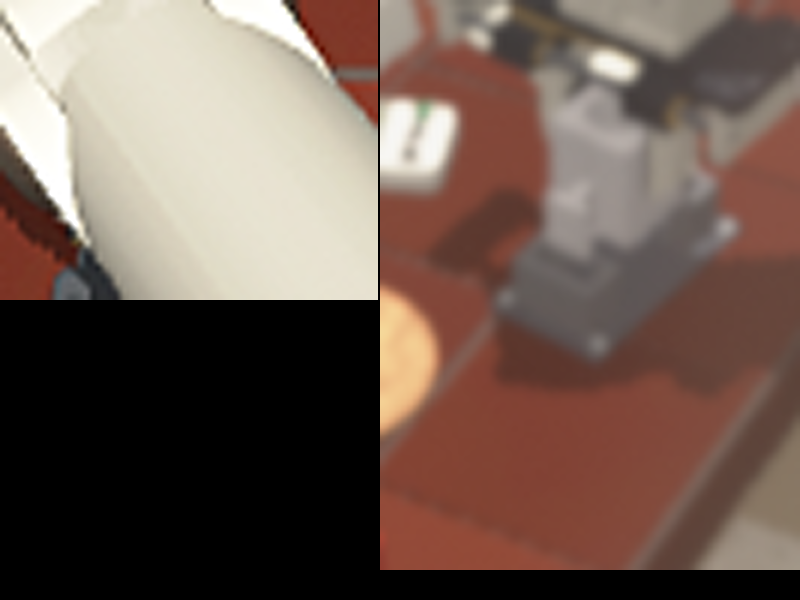

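The top view is covered by the arm. In the side crop (at about (590,220)) the block's key stands right over the dock's near slot. I'll go down slowly and watch the force.

To row units: -1.7 cm is -0.0283, -1.6 cm is -0.0267.

Emit:
move_arm([
  [0.3,0,0,-0.005,0,0,0],
  [0.3,0,0,-0.01,0,0,0],
  [0.3,0,0,-0.015,0,0,0],
  [0.3,0,0,-0.0183,0,0,0],
  [0.3,0,0,-0.0217,0,0,0],
  [0.3,0,0,-0.0233,0,0,0],
  [0.3,0,0,-0.025,0,0,0],
  [0.3,0,0,-0.0267,0,0,0],
  [0.3,0,0,-0.0283,0,0,0],
  [0.3,0,0,-0.0283,0,0,0],
])

```text
clock: 19.1
eef_pos: [469.1, 257.2, 51.6]
tcp_rot: [-180.0, 0.0, 82.0]
force: [-0.4, 0.0, -2.8]
finger_gap: 47.6
grasp_force: 30.0
```

To row units: -2.5 cm is -0.0417, -2.4 cm is -0.04.

Emit:
move_arm([
  [0.3,0,0,-0.0067,0,0,0],
  [0.3,0,0,-0.0133,0,0,0],
  [0.3,0,0,-0.02,0,0,0],
  [0.3,0,0,-0.0267,0,0,0],
  [0.3,0,0,-0.0317,0,0,0],
  [0.3,0,0,-0.035,0,0,0],
  [0.3,0,0,-0.0383,0,0,0],
  [0.3,0,0,-0.04,0,0,0],
  [0.3,0,0,-0.0417,0,0,0],
  [0.3,0,0,-0.0417,0,0,0],
])

```text
clock: 20.35
eef_pos: [469.3, 257.4, 26.9]
tcp_rot: [180.0, -0.0, 82.0]
force: [0.0, 0.2, -2.5]
finger_gap: 48.2
grasp_force: 30.0
```

To row units: 15 cm is 0.25, 13 cm is 0.2167.

Emit:
move_arm([
  [0.75,0,0,0,0,0,0],
  [0.75,0,0,0,0,0,0],
  [0.75,0,0,0,0,0,0],
  [0.75,0,0,0,0,0,0],
  [0.75,0,0,0,0,0,0],
  [0.75,0,0,0.0333,0,0,0],
  [0.75,0,0,0.0833,0,0,0],
  [1,0,0,0.15,0,0,0],
  [1,0,0,0.2167,0,0,0],
  [1,0,0,0.25,0,0,0],
])

```text
clock: 21.6
eef_pos: [470.2, 257.9, 179.2]
tcp_rot: [179.8, -0.1, 82.0]
force: [1.1, 0.2, 0.1]
finger_gap: 90.4
grasp_force: 0.0
```

To row units: -37 cm is -0.6167, -34 cm is -0.5667, -8.4 degrees is -0.0467.

Emit:
move_arm([
  [1,-0.0017,-0.0833,0,0,0,-0.0111],
  [1,-0.0033,-0.1833,0,0,0,-0.0222],
  [1,-0.005,-0.2833,0,0,0,-0.0333],
  [1,-0.0067,-0.3833,0,0,0,-0.0444],
  [1,-0.01,-0.4833,0,0,0,-0.0467],
  [1,-0.01,-0.5667,0,0,0,-0.0467],
  [1,-0.01,-0.6167,0,0,0,-0.0467],
  [1,-0.01,-0.6167,-0.0667,0,0,-0.0467],
  [1,-0.01,-0.6167,-0.1333,0,0,-0.0467],
  [1,-0.01,-0.6167,-0.1833,0,0,-0.0467],
])

```text
clock: 22.85
eef_pos: [462.5, -112.7, 65.3]
tcp_rot: [-179.9, 0.0, 73.6]
force: [0.9, -0.8, 0.7]
finger_gap: 91.9
grasp_force: 0.0
```

To row units: -4.6 cm is -0.0767, -3.5 cm is -0.0583.

Emit:
move_arm([
  [1,0,0,-0.0333,0,0,0],
  [1,0,0,-0.0583,0,0,0],
  [1,0,0,-0.0767,0,0,0],
  [1,0,0,-0.0767,0,0,0],
  [0.3,0,0,-0.0767,0,0,0],
  [0.3,0,0,-0.0767,0,0,0],
  [0.3,0,0,-0.0767,0,0,0],
  [0.3,0,0,-0.0767,0,0,0],
  [0.3,0,0,-0.0767,0,0,0],
  [0.3,0,0,-0.0767,0,0,0],
])

```text
clock: 24.1
eef_pos: [463.2, -112.7, 20.8]
tcp_rot: [180.0, -0.0, 73.6]
force: [-0.7, 0.1, 2.3]
finger_gap: 48.1
grasp_force: 30.0
```

To row units: 16 cm is 0.2667, 14 cm is 0.2333.

Emit:
move_arm([
  [0.3,0,0,0,0,0,0],
  [0.3,0,0,0,0,0,0],
  [0.3,0,0,0.0167,0,0,0],
  [0.3,0,0,0.0667,0,0,0],
  [0.3,0,0,0.1333,0,0,0],
  [0.3,0,0,0.2,0,0,0],
  [0.3,0,0,0.2333,0,0,0],
  [0.3,0,0.0667,0.2333,0,0,0],
  [0.3,0,0.1667,0.2333,0,0,0],
  [0.3,0,0.2667,0.2333,0,0,0],
])

```text
clock: 25.35
eef_pos: [462.6, 48.4, 161.0]
tcp_rot: [180.0, 0.0, 73.5]
force: [1.4, 0.5, -2.8]
finger_gap: 47.7
grasp_force: 30.0
```

To row units: 35.1 cm is 0.585, 10.6 cm is 0.1767, -23.4 degrees is -0.13.

Emit:
move_arm([
  [0.3,0.0283,0.0933,0,0,0,-0.0222],
  [0.3,0.0567,0.1867,0,0,0,-0.0444],
  [0.3,0.085,0.28,0,0,0,-0.0667],
  [0.3,0.1133,0.3733,0,0,0,-0.0889],
  [0.3,0.1417,0.4667,0,0,0,-0.1111],
  [0.3,0.1667,0.55,0,0,0,-0.13],
  [0.3,0.1767,0.585,0,0,0,-0.13],
  [0.3,0.1767,0.585,-0.0667,0,0,-0.13],
  [0.3,0.1767,0.585,-0.1333,0,0,-0.13],
  [0.3,0.1767,0.585,-0.1833,0,0,-0.13],
])

```text
clock: 26.6
eef_pos: [567.6, 397.1, 48.1]
tcp_rot: [-180.0, 0.2, 50.2]
force: [0.8, -0.8, -3.4]
finger_gap: 47.7
grasp_force: 30.0
```

To row units: -2.8 cm is -0.0467, -2.5 cm is -0.0417.

Emit:
move_arm([
  [0.3,0,0,-0.02,0,0,0],
  [0.3,0,0,-0.0333,0,0,0],
  [0.3,0,0,-0.0417,0,0,0],
  [0.3,0,0,-0.0467,0,0,0],
  [0.3,0,0,-0.0467,0,0,0],
  [0.9,0,0,-0.0467,0,0,0],
  [0.9,0,0,-0.0467,0,0,0],
  [0.9,0,0,-0.0467,0,0,0],
  [0.9,0,0,-0.0467,0,0,0],
  [1,0,0,-0.0467,0,0,0],
])

```text
clock: 27.85
eef_pos: [569.2, 398.3, 22.8]
tcp_rot: [180.0, -0.0, 50.2]
force: [0.0, -0.1, 0.3]
finger_gap: 88.3
grasp_force: 0.0
```

To row units: -42 cm is -0.7, -36 cm is -0.6.

Emit:
move_arm([
  [1,0,0,0.0667,0,0,0],
  [1,0,0,0.15,0,0,0],
  [1,0,0,0.2333,0,0,0],
  [1,-0.0167,-0.1,0.2833,0,0,0],
  [1,-0.0333,-0.2,0.3,0,0,0],
  [1,-0.05,-0.3,0.3,0,0,0],
  [1,-0.0667,-0.4,0.3,0,0,0],
  [1,-0.0833,-0.5,0.3,0,0,0],
  [1,-0.1,-0.6,0.3,0,0,0],
  [1,-0.1167,-0.7,0.3,0,0,0],
])

```text
clock: 29.1
eef_pos: [498.7, -23.6, 203.1]
tcp_rot: [180.0, -0.0, 50.2]
force: [1.0, 0.0, -0.2]
finger_gap: 91.8
grasp_force: 0.0
```

To row units: -25 cm is -0.4167, -20 cm is -0.3333.

Emit:
move_arm([
  [1,0,-0.0833,0,0,0,0],
  [1,0,-0.1667,0,0,0,0],
  [1,0,-0.25,0,0,0,0],
  [1,0,-0.3333,0,0,0,0],
  [1,0,-0.4167,0,0,0,0],
  [1,0,-0.4167,0,0,0,0],
  [1,0,-0.4167,0,0,0,0],
  [1,0,-0.4167,0,0,0,0],
  [1,0,-0.4167,0,0,0,0],
  [1,0,-0.4167,0,0,0,0],
])

```text
clock: 30.35
eef_pos: [499.5, -270.9, 202.8]
tcp_rot: [180.0, -0.0, 50.3]
force: [-0.3, 0.7, -0.4]
finger_gap: 91.8
grasp_force: 0.0
```

Run:
```python
from station import env
from h import *
c=env.read_camera("top")
cv2.imwrite("pics/c5.png",up(c,160,170,330,265,4))
```

```text
(no output)
```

View pics/c5.png

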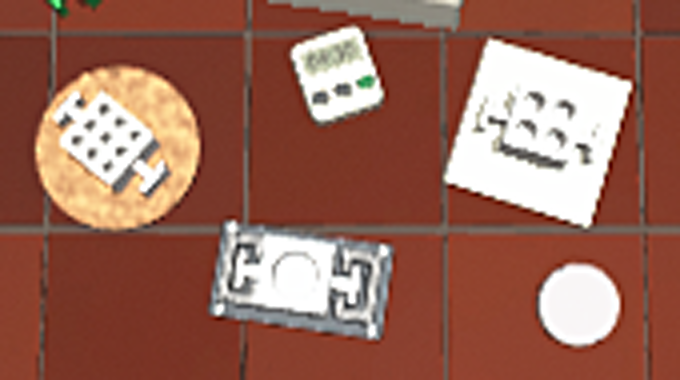

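Crop: nine-hole block on the cork (centre hole at (112,137)), four-hole on the tile (holes about (544,120)), one-hole in the dock with both keys in the slots (hole at (296,275)). A numeric check next.

Run:
```python
from station import env
from h import *
c=env.read_camera("top")
u=lambda p:unpix(p,160,170,4)
print("nine",cast(c,u([(105,138)]),52),cast(c,u([(112,137)]),52),"cork",cast(c,u([(118,147)]),6))
print("four",cast(c,u([(535,102),(566,110),(525,130),(558,139)]),60).mean(0),"tile",cast(c,u([(488,38),(633,82),(590,228),(443,183)]),6).mean(0))
print("one",cast(c,u([(296,275)]),66),cast(c,u([(296,275)]),62+36),"plate",cast(c,u([(225,222),(395,245),(383,338),(211,316)]),4).mean(0))
```

```text
nine [[568.60698791 399.97626339]] [[569.35107805 394.90579521]] cork [[569.46987315 397.66163668]]
four [580.69823829  79.58736138] tile [581.28512399  79.52264828]
one [[468.03923397 259.35423677]] [[465.39485586 257.84815404]] plate [469.44968703 256.68922165]
```

All of them are within a few millimetres of their targets and the arm is clear, so I'm handing in.

```bash
python3 -c "
from station import env
print(env.job_done())"
```

```text
the job is handed in; nothing more can be done
None
```

I handed the job in at about 30 s on the robot clock: four-hole block on the tile, nine-hole on the cork mat and one-hole keyed into the dock, each within about 3 mm of centre by the top camera; the judge returned no verdict.

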